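Fit a hanger arm to the mug tree

TASK

Fit the loose hanger arm to the slotted metal strip on the mug tree: press its two hook tabs gently into the two slots until its back plate is flush, then push it down until the hooks are fully home and its back plate has driven the little lock slide down. Leave the lock slide up until the tabs are in, push it with the hanger arm and not with the gripper, press with no more than about 25 newtons, let go, and leave the jar, sugar shaker, saucer and teaspoon alone.

Things in the scene. Friction and masses are not known exactly. Their poses are not given: they have to be found in the camera images.
- tree: Wooden mug tree, fixed to the counter: round base 170 mm across, 20 mm high; post 36 x 44 mm, 222 mm tall; two short bare dowels on its -x side. Origin: centre of the base's underside, z up. +x points out of the face that carries the slotted strip.
- strip_face (a point): Point on the tree's axis line at the strip's outer face, 40 mm along the tree's +x, 152 mm up; axes as tree. The strip: smooth slippery steel, 50 mm wide, 5 mm thick, 124 mm tall, hollow 17 mm deep behind. On its centre line are two slots one above the other, each 13 mm wide and 21 mm high, lower edges 40 mm apart.
- slots_mark (a point): Low mark of the strip's clamping range: on the strip's outer face, centre line, 127 mm up; axes as tree. The strip was clamped on by hand: the lower slot's lower edge sits anywhere from 3 to 29 mm above this point (the poses do not show where; x and y are true; the lock slide goes with the slots), so find the height by feel or by sight.
- slide_mark (a point): 122 mm up on the strip's outer face: the lock slide's top sits 3 to 29 mm above this point, always 5 mm below the lower slot's lower edge until pushed. The slide is a steel block 26 mm wide, 16 mm high, standing 7 mm out of the strip. Keep the tabs off it while feeling for the slots (come from above): it does not spring back.
- hanger_arm (a point): Loose hanger arm, 110 to 210 g, standing upright. Point: middle of its wooden bar, 16 mm wide (y), 20 mm high, 114 mm long (x), centre line 50 mm above the hanger's underside. +x runs from back plate to end stop, z up. End stop: 36 x 70 x 6 mm upright plate, near face 57 mm along +x. Grip the bar from above across y. Once hung, its +x points the same way as the tree's +x.
- hanger_back (a point): Middle of the rear (-x) face of the hanger's steel back plate, 35 mm above the underside and 63 mm towards -x from hanger_arm; axes as hanger_arm. The plate is 40 mm wide, 70 mm tall, 6 mm thick. Home, the hanger's underside is 13 mm below the lower slot's lower edge, that is 117 to 143 mm above the counter.
- hanger_tab (a point): Where the lower tab's underside leaves the rear face, 13 mm above the hanger's underside; the upper tab is 40 mm higher. Tabs: 8 mm wide, 12.5 mm long towards -x, neck 8 mm high, a 5 mm thick hook at the end reaching 9 mm below the neck (17 mm high in all; gap to plate 7.5 mm). They go in with necks 9 to 13 mm above home; home, the necks rest on the slots' lower edges.
- lock_slide (a joint): Lock slide under the lower slot, a stiff friction slide: 0 m up as it starts, grows downwards, stays where pushed. About 6 N moves it, the hanger's weight does not. The hanger's back plate meets it 8 mm above home; 0.008 when the hanger is fully home (own stop at 0.012).
- jar: Closed glass jar with silver lid, 84 mm across, 140 mm tall; leave alone. Origin under its centre.
- shaker: White plastic sugar shaker, 64 mm across, 130 mm tall; leave alone. Origin under its centre.
- saucer: White ceramic saucer, 144 mm across, 20 mm high; leave alone. Origin under its centre.
- spoon: Stainless teaspoon, 140 mm long, lying on the counter; leave alone.

How it is judged (in metres and radians):
On the way, in this order (a step that is already met when the one before it is completed fails the run):
1. both tabs are through the slots and the back plate is close against the strip, lock slide still up (x of hanger_back in the frame of tree between 0.036 and 0.046 m and y of hanger_back in the frame of tree between -0.006 and 0.006 m and z of hanger_back in the frame of tree between 0.155 and 0.2 m and value of joint lock_slide below 0.004 m), for 0.05 s.
2. the hanger has been pushed down and has driven the lock slide down (value of joint lock_slide above 0.0065 m and x of hanger_back in the frame of tree below 0.0445 m), for 0.1 s.
At the end, for the whole second after the job is handed in: The hanger arm hangs at rest on the strip, released: lock slide 6.5 to 10.5 mm down (8 is fully home), back plate within about 4 mm of flush and 6 mm of the centre line, its middle 148 to 182 mm up, tilted under 0.13 rad, squared to the tree within 0.15 rad (all of step 2 and value of joint lock_slide below 0.0105 m and x of hanger_back in the frame of tree above 0.036 m and y of hanger_back in the frame of tree between -0.006 and 0.006 m and z of hanger_back in the frame of tree between 0.148 and 0.182 m and angle between hanger_back's own z axis and vertical below 0.13 rad and angle between the x axis of hanger_back and the x axis of tree, either way round below 0.15 rad and linear speed of hanger below 0.02 m/s and contact force between hanger and tree above 0.3 N); the robot touches nothing.
It fails at once if the hanger is pressed on the tree, its strip or its lock slide with more than 30 N (contact force between hanger and tree above 30 N).
It fails at once if the gripper pushes the tree, its strip or its lock slide itself (over 4 N) (contact force between any of the fingers, the arm and tree above 4 N).
It fails at once if jar, sugar shaker, saucer or teaspoon moved by more than 20 mm (distance of any of jar, shaker, saucer, spoon from where it was at the start of the episode above 0.02 m).
It also fails if it takes over 67 s, if anything falls off the work surface, if the arm or the gripper's body presses on something with over 40 N, if the wrist force passes 120 N, or if a joint passes its speed limit or range.

ROBOT

A 6-joint arm with a two-finger parallel gripper is mounted at the origin on the work surface. World frame = base frame: x ahead of the robot, y to its left, z up, the work surface at z = 0. Lengths are in mm, angles in rad, forces in N, time in s.
With the tool pointing down it reaches from about 350 to 875 mm from the base axis. Payload 4.2 kg.
Tool frame: the origin (TCP) lies at the very end of the fingers, on their centre line; the grasp point (between the pads) lies 19 mm behind it; z points along the fingers, y is the direction in which the jaws open and shut (so a half turn about z gives the same grasp; the last joint's range is limited). The gripper opens to 85 mm and grips with 20 to 120 N. Pads are 22 mm wide; open, the fingers measure 114 mm over their backs; the gripper's body (76 mm by 85 mm) begins 54 mm behind the grasp point. The pads swing forward as they close: fully open they stand 13 mm farther back than shut.
Start: joints at [-0.863, 0.385, 0.008, 0, -1.194, -0.259], TCP at [271.19, -563.077, 231.312] pointing down, gripper open.
Joint ranges: [-3.14, 3.14], [-1.21, 2.06], [-1.07, 1.41], [-3.16, 2.05], [-2.99, -0.16], [-3.1, 3.1]. Speed limits (rad/s): [2.79, 2.79, 3.14, 3.14, 3.14, 3.14].

INTERFACE

Orientations are given as a unit quaternion [x, y, z, w].
In Python, from bench import arm, optics, job gives the robot as it stands.
- The arm moves only by the tool send_rows, never from a script. Its argument "steps" is a list that holds one entry, the list of rows, each a list of 5 numbers: the shift along the tool's x, y, z in cm, then the turn about the tool's z in rad, then the opening, from 0 (shut) to 1 (fully open). A call has 1 to 10 rows; each row shifts and turns the pose as measured when the row begins, along the tool's axes as they then stand; what a row does not reach is not made up. A row lasts 1/12 s, in which the tool goes at most 41.7 mm and 7.16 degrees, less where a joint would pass 70% of its speed; a pose out of reach is approached as far as the arm can. A call with a gripper value outside its range is refused whole. The fingers move at their own pace and stop on an object; the grip force is fixed at half the most. Time passes only in rows, so rows that do not move let the fingers close. It gives the time, the measured TCP pose, the force and the opening at its end, in the units of the state.
- arm.read_state(): the state, without advancing time (a new reading comes with each control period).
- optics.get_image(name): name is "side" or "top"; returns (picture, depth): 420x560x3 uint8, blue, green, red; 420x560 float32, mm along the optical axis (not along the pixel's ray), 0 where there is no reading.
- optics.get_calibration(name): a dict with "K" (3x3 intrinsics, pixels), "rvec" (rotation vector, rad) and "tvec" (3), from world to camera coordinates, as OpenCV has them. Camera axes: x right, y down, z forward; pixel columns grow to the right and rows downward; lengths in mm; the calibration is good to about 2 mm. A picture is of the moment at which its call begins. get_calibration takes no time and is no camera call.
- job.job_done(): hands the job in, once; it reports no verdict.
The state is a dict: "clock": time; "joints": joint angles; "joint_vel": joint speeds; "joint_efforts": joint torques, N m; "position": TCP position; "ee_rot": TCP orientation; "contact_force": force on the tool from outside, world axes, zero at the start; "wrist_torque": the same for the moment, N m; "gripper_width": finger opening in mm.
Only numpy, scipy, OpenCV 4.12 (cv2) and the standard library are available. Lean on these libraries where they do the work, as an engineer would, in place of code of your own. Each camera call takes 0.05 s, during which the arm holds its last target. There are 200 camera calls.

## Working session

There is one attempt and no reset: what is moved stays moved. The work goes in short steps, Python scripts to look and compute and a tool call to move; the robot and the scene stay as the last step left them, time stands still between calls to the robot, and variables do not carry over. Pictures are saved under pics/ and viewed, about 8 in all and at most 12, crops included, and the job is handed in when it is done.

Besides the shell and the picture viewer there is one more tool, called as a command line: name --argument value ..., lists and objects as JSON in quotes. send_rows: Moves the arm, as the interface text tells. Its arguments: {"type":"object","properties":{"steps":{"type":"array","items":{"type":"array","items":{"type":"array","items":{"type":"number"}}}}},"required":["steps"]}

```bash
mkdir -p pics; ls; cat > h.py <<'E'
import numpy as np, cv2, pickle
from bench import arm, optics, job
from scipy.spatial.transform import Rotation as R
def cal(n):
    c=optics.get_calibration(n); return np.array(c["K"],float),cv2.Rodrigues(np.array(c["rvec"],float))[0],np.array(c["tvec"],float).ravel()
def shot(n,tag):
    p,d=optics.get_image(n); cv2.imwrite(f"pics/{tag}.png",p); np.save(f"pics/{tag}.npy",d); return p,d
def cloud(n,d):
    K,Rm,t=cal(n); v,u=np.mgrid[:d.shape[0],:d.shape[1]]
    c=np.stack([(u-K[0,2])/K[0,0]*d,(v-K[1,2])/K[1,1]*d,d],-1)
    w=(c-t)@Rm; w[d<=0]=np.nan; return w
def proj(n,P):
    K,Rm,t=cal(n); c=np.atleast_2d(P)@Rm.T+t; q=c@K.T; return q[:,:2]/q[:,2:]
E
python3 - <<'E'
from h import *
print(arm.read_state())
for n in("side","top"):
    p,d=shot(n,n+"0"); K,Rm,t=cal(n); print(n,K.round(1).tolist(),"cam at",(-Rm.T@t).round(),"fwd",Rm[2].round(2))
a=[cv2.imread(f"pics/{n}0.png") for n in("side","top")]
E
```

```text
pics
{'clock': 0.0, 'joints': array([-8.63424707e-01,  3.85549218e-01,  6.62323745e-03, -4.89964605e-04,
       -1.19400616e+00, -2.58635989e-01]), 'joint_vel': array([-0.00059642,  0.0003039 ,  0.00013136,  0.00029391, -0.00068702,
        0.00047986]), 'joint_efforts': array([ 1.19201020e-03, -3.92286086e+01,  1.88406676e+01,  4.18643698e+00,
       -4.63395481e-03,  2.33286158e-05]), 'position': array([ 270.9213919 , -562.57730468,  230.22634606]), 'ee_rot': array([-2.22401818e-01,  9.74954480e-01,  1.05149614e-03, -2.94327860e-04]), 'contact_force': array([-0.13857348,  0.84683384, -0.41764718]), 'wrist_torque': array([ 0.00600984, -0.03558156,  0.00882039]), 'gripper_width': 85.5860203466784}
side [[384.1, 0.0, 277.5], [0.0, 384.1, 213.2], [0.0, 0.0, 1.0]] cam at [245. 686. 709.] fwd [ 0.37 -0.71 -0.6 ]
top [[462.8, 0.0, 288.1], [0.0, 462.8, 212.4], [0.0, 0.0, 1.0]] cam at [ 388.    0. 1491.] fwd [ 0.17 -0.01 -0.99]
```

View pics/side0.png

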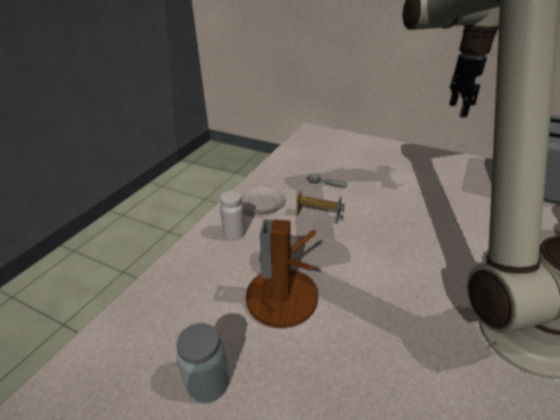

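View pics/top0.png

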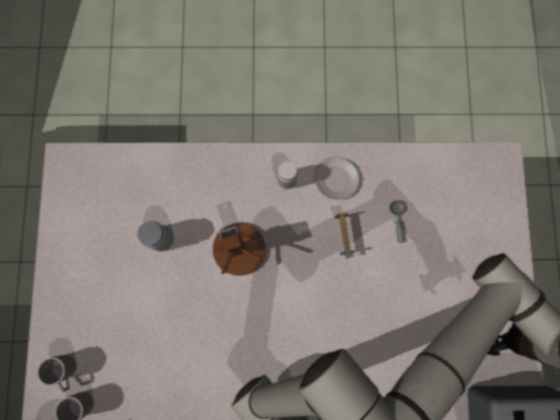

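```bash
python3 - <<'E'
from h import *
for n in("top","side"):
    d=np.load(f"pics/{n}0.npy"); w=cloud(n,d)
    box=(240,200,310,280) if n=="top" else None
    def sel(m,tag):
        P=w[m]; 
        if len(P)<5: print(tag,len(P));return
        r=cv2.minAreaRect(P[:,:2].astype(np.float32)); print(n,tag,len(P),"med",np.median(P,0).round(1),"rect",np.round(r[0],1),np.round(r[1],1),round(r[2],1), "z",np.nanpercentile(P[:,2],[2,98]).round(1))
    X,Y,Z=w[...,0],w[...,1],w[...,2]
    if n=="top": cx=dict(tree=(slice(220,280),slice(205,270)),hang=(slice(200,265),slice(325,360)))
    else: cx=dict(tree=(slice(215,320),slice(245,330)),hang=(slice(190,225),slice(292,350)))
    for k,s in cx.items():
        M=np.zeros(d.shape,bool);M[s]=1
        print(k,np.histogram(Z[s][np.isfinite(Z[s])],bins=np.arange(-10,240,10))[0])
        rng={"tree":[(10,30),(200,214),(214,235)],"hang":[(45,75)]}[k]
        for lo,hi in rng: sel(M&(Z>lo)&(Z<hi),f"{k}{lo}-{hi}")
a=cv2.imread("pics/top0.png"); s=cv2.imread("pics/side0.png")
A=cv2.resize(a[195:275,200:370],None,fx=4,fy=4,interpolation=cv2.INTER_CUBIC)
B=cv2.resize(s[170:330,235:355],None,fx=3.5,fy=3.5,interpolation=cv2.INTER_CUBIC)
cv2.imwrite("pics/c1.png",A);cv2.imwrite("pics/c2.png",B);print(A.shape,B.shape)
E
```

```text
tree [1145  523 1052  479    4    8    5    5    3    5    7    9   12   13
   17   63   87   82   27   24   17   19  171   97]
top tree10-30 1531 med [508.8 129.8  18.2] rect [519.5 145.3] [166.8 166.9] 0.3 z [11.7 24.9]
top tree200-214 38 med [548.4 150.6 209.6] rect [529.8 149.7] [58.  50.4] 16.0 z [200.7 213.2]
top tree214-235 249 med [522.6 146.8 219.3] rect [530.4 148.7] [58.2 49.8] 19.1 z [214.7 225.2]
hang [1400  534   13    7    4   23  166   81   18    0    0    0    0    0
    0    0    0    0    0    0    0    0    0    0]
top hang45-75 280 med [ 559.6 -189.2   58. ] rect [ 558.8 -191.4] [136.6  39.9] 7.1 z [47.5 72.4]
tree [3369  593 2080  458   52   48   54   54   57   55   87   92   93   95
  109  186  216  225  123  126  148  147  224  193]
side tree10-30 2538 med [505.1 167.1  18.8] rect [516.7 151.9] [168.7 154.7] 39.6 z [15.3 21.9]
side tree200-214 213 med [528.3 168.4 207.6] rect [527.4 154.3] [57.4 51.1] 15.2 z [200.2 213.5]
side tree214-235 351 med [521.  155.3 220.2] rect [529.4 152.6] [57.9 51.1] 18.9 z [214.5 222.3]
hang [1330  209   27   25   30  120  214   67    0    0    0    0    0    0
    0    0    0    0    0    0    0    0    0    0]
side hang45-75 339 med [ 558.5 -181.4   56.9] rect [ 556.4 -184.8] [138.1  38. ] 7.8 z [45.6 68.5]
(320, 680, 3) (560, 420, 3)
```

View pics/c1.png

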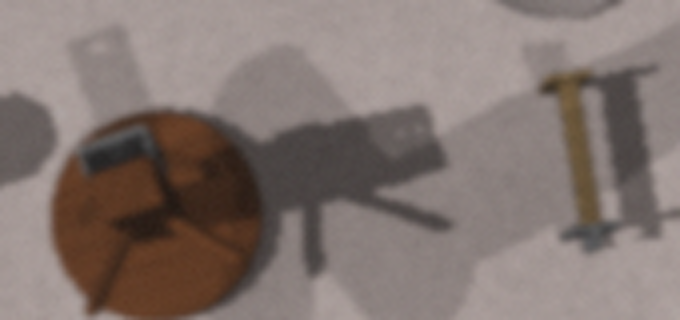

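View pics/c2.png

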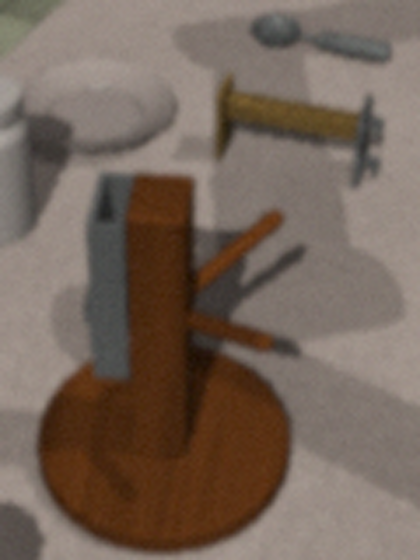

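```bash
python3 - <<'E'
from h import *
from scipy.optimize import least_squares
for n in("top","side"):
    d=np.load(f"pics/{n}0.npy"); w=cloud(n,d); im=cv2.imread(f"pics/{n}0.png")
    s=(slice(210,285),slice(200,280)) if n=="top" else (slice(210,330),slice(235,330))
    P=w[s].reshape(-1,3); P=P[np.isfinite(P[:,2])]
    # disc fit z 10..26
    D=P[(P[:,2]>14)&(P[:,2]<25)]; c,r=cv2.minEnclosingCircle(D[:,:2].astype(np.float32))
    T=P[(P[:,2]>190)&(P[:,2]<240)]
    r2=cv2.minAreaRect(P[(P[:,2]>190)][:,:2].astype(np.float32))
    print(n,"disc",np.round(c,1),round(r,1),"rect",np.round(r2,1) if 0 else r2)
    yaw=np.deg2rad(18.5); c=np.array([518.5,148]); 
    ex=np.array([np.cos(yaw),np.sin(yaw)]); ey=np.array([-ex[1],ex[0]])
    L=np.c_[(P[:,:2]-c)@ex,(P[:,:2]-c)@ey,P[:,2]]
    for a,b in[(-22,-14),(-14,0),(0,12),(12,20),(20,28),(28,36),(36,42),(42,46),(46,56)]:
        Q=L[(L[:,0]>=a)&(L[:,0]<b)&(L[:,2]>40)&(abs(L[:,1])<40)]
        if len(Q): print((a,b),len(Q),"z pct",np.percentile(Q[:,2],[0,5,50,95,99,100]).round(0),"y",np.percentile(Q[:,1],[2,98]).round(0))
    Q=L[(L[:,0]>42)&(L[:,0]<60)&(L[:,2]>60)&(abs(L[:,1])<40)]; print(Q[np.argsort(Q[:,2])].round(0).tolist()[:40])
E
python3 - <<'E'
import cv2
s=cv2.imread("pics/side0.png")
cv2.imwrite("pics/c3.png",cv2.resize(s[215:285,250:300],None,fx=8,fy=8,interpolation=cv2.INTER_CUBIC))
E
```

```text
top disc [519.9 145.3] 84.8 rect ((530.1206665039062, 149.17320251464844), (58.70901870727539, 50.337982177734375), 17.98427963256836)
(-22, -14) 116 z pct [ 41.  52. 158. 221. 226. 227.] y [-25.  17.]
(-14, 0) 92 z pct [ 46. 108. 219. 223. 225. 226.] y [-26.  17.]
(0, 12) 85 z pct [ 40. 122. 219. 224. 226. 227.] y [-25.  17.]
(12, 20) 49 z pct [ 60. 106. 218. 222. 223. 223.] y [-28.  18.]
(20, 28) 16 z pct [100. 114. 204. 218. 219. 219.] y [-28.  22.]
(28, 36) 87 z pct [ 98. 113. 173. 217. 219. 220.] y [-28.  21.]
(36, 42) 52 z pct [104. 126. 213. 220. 222. 223.] y [-28.  20.]
[]
side disc [599.8  48.4] 214.4 rect ((529.0067138671875, 153.27828979492188), (58.15675735473633, 52.711551666259766), 18.904512405395508)
(-22, -14) 245 z pct [ 42.  54. 148. 220. 221. 222.] y [-19.  23.]
(-14, 0) 513 z pct [ 40.  55. 158. 221. 222. 223.] y [-14.  24.]
(0, 12) 419 z pct [ 41.  52. 160. 221. 222. 222.] y [-14.  24.]
(12, 20) 257 z pct [ 41.  62. 160. 221. 222. 222.] y [-14.  27.]
(20, 28) 210 z pct [ 92.  97. 169. 215. 216. 217.] y [-23.  27.]
(28, 36) 232 z pct [ 92. 104. 182. 215. 217. 217.] y [-24.  27.]
(36, 42) 145 z pct [ 92. 103. 192. 217. 217. 218.] y [-22.  27.]
(42, 46) 13 z pct [126. 128. 137. 141. 141. 142.] y [ 7. 18.]
(46, 56) 4 z pct [126. 127. 135. 141. 141. 141.] y [ 7. 14.]
[[44.0, 16.0, 126.0], [46.0, 13.0, 126.0], [46.0, 14.0, 130.0], [43.0, 17.0, 130.0], [46.0, 15.0, 133.0], [43.0, 18.0, 134.0], [43.0, 16.0, 134.0], [43.0, 15.0, 137.0], [45.0, 16.0, 137.0], [44.0, 13.0, 138.0], [45.0, 6.0, 140.0], [45.0, 15.0, 140.0], [47.0, 6.0, 140.0], [46.0, 13.0, 141.0], [44.0, 10.0, 141.0], [46.0, 11.0, 141.0], [43.0, 14.0, 142.0]]
```

View pics/c3.png

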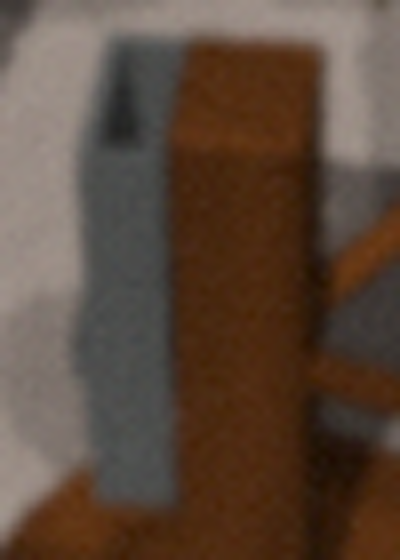

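```bash
cat >> h.py <<'E'
def plan(xyz=None,yaw=None,grip=None):
    """yaw: world direction of -tool x (= hanger +x), deg; tool assumed down"""
    s=arm.read_state(); M=R.from_quat(s["ee_rot"]).as_matrix(); p=s["position"]
    y0=np.degrees(np.arctan2(-M[1,0],-M[0,0]))
    print("t %.2f pos %s yaw %.2f tilt %s F %s T %s w %.1f"%(s["clock"],p.round(1),y0,M[:,2].round(3),s["contact_force"].round(1),s["wrist_torque"].round(2),s["gripper_width"]))
    if yaw is not None: print("turn rad %.4f"%np.radians(-(yaw-y0)))
    if xyz is not None:
        print("shift cm now",(M.T@(np.array(xyz)-p)/10).round(3))
        if yaw is not None:
            c,s_=np.cos(np.radians(yaw)),np.sin(np.radians(yaw)); N=np.array([[-c,-s_,0],[-s_,c,0],[0,0,-1.]]).T
            print("shift cm after turn",(N.T@(np.array(xyz)-p)/10).round(3))
E
python3 - <<'E'
from h import *
for n in("top","side"):
    d=np.load(f"pics/{n}0.npy"); w=cloud(n,d)
    s=(slice(200,265),slice(325,362)) if n=="top" else (slice(190,228),slice(292,350))
    P=w[s].reshape(-1,3); P=P[np.isfinite(P[:,2])]; 
    c=np.array([563.8,-187.2]); 
    for it in range(3):
        B=P[(P[:,2]>50)&(P[:,2]<66)&(np.abs((P[:,0]-c[0]))<48)&(abs(P[:,1]-c[1])<25)]
        vx,vy,x0,y0=cv2.fitLine(B[:,:2].astype(np.float32),cv2.DIST_HUBER,0,.01,.01).ravel()
    if vx<0: vx,vy=-vx,-vy
    yaw=np.arctan2(vy,vx); e=np.array([vx,vy]); E=np.array([-vy,vx]); q=np.array([x0,y0])
    A=P[(P[:,2]>20)]; lx=(A[:,:2]-q)@e; ly=(A[:,:2]-q)@E; k=abs(ly)<25
    print(n,"bar yaw",np.degrees(yaw),"pt",q,"ztop",np.median(B[:,2]),"lx range",np.percentile(lx[k],[0,1,99,100]),
     "width",np.percentile((B[:,:2]-q)@E,[2,98]))
    m=(np.percentile(lx[k],99)+np.percentile(lx[k],1))/2; print("arm pt",q+e*(m+6.25))
plan((544,-189.5,230),7.5)
E
```

```text
top bar yaw 8.440633 pt [ 563.22345 -189.08037] ztop 57.16536467752485 lx range [-74.64948875 -72.48187253  62.86977534  63.85040078] width [-8.33356904  7.65114764]
arm pt [ 564.6517609  -188.86841825]
side bar yaw 8.571292 pt [ 563.26117 -179.8927 ] ztop 57.215017548276336 lx range [-76.60947991 -74.84023576  59.5706501   61.37869302] width [-13.52246145   5.49900365]
arm pt [ 561.89184313 -180.09908959]
t 0.10 pos [ 271.  -562.6  230.3] yaw 25.71 tilt [-0.001  0.002 -1.   ] F [ 0.5 -0.2 -0.3] T [ 0.01 -0.03 -0.03] w 85.2
turn rad 0.3178
shift cm now [-40.785  21.776   0.07 ]
shift cm after turn [-3.1938e+01  3.3430e+01  3.2000e-02]
```

send_rows --steps '[[[0,0,0,0.1,1],[0,0,0,0.1,1],[0,0,0,0.1,1],[-2.7,2.8,0,0,1],[-2.7,2.8,0,0,1],[-2.7,2.8,0,0,1],[-2.7,2.8,0,0,1],[-2.7,2.8,0,0,1],[-2.7,2.8,0,0,1],[-2.7,2.8,0,0,1]]]'

```text
clock: 0.93
position: [432.3, -339.0, 223.5]
ee_rot: [-0.058, 0.998, 0.006, -0.005]
contact_force: [0.1, -0.8, 0.4]
gripper_width: 85.5
```

```bash
python3 -c "
from h import *
plan((543.7,-190,110),8.5)"
```

```text
t 0.93 pos [ 432.3 -339.   223.5] yaw 6.70 tilt [-0.01  0.01 -1.  ] F [ 0.1 -0.8  0.4] T [-0.1  -0.07  0.01] w 85.5
turn rad -0.0314
shift cm now [-12.9    13.37   11.399]
shift cm after turn [-13.221  13.092  11.354]
```

send_rows --steps '[[[-2.4,2.5,0,-0.03,1],[-2.4,2.5,0,0,1],[-2.4,2.5,1,0,1],[-2.4,2.5,2,0,1],[-2,2,2,0,1],[0,0,2,0,1],[0,0,2,0,1],[0,0,0,0,1],[0,0,0,0,1]]]'

```text
clock: 1.68
position: [537.3, -186.9, 129.6]
ee_rot: [-0.08, 0.997, 0.006, -0.004]
contact_force: [0.1, -0.5, 0.3]
gripper_width: 85.4
```

```bash
python3 - <<'E'
from h import *
plan((543.7,-189,31),8.5)
p,d=shot("top","top1"); q,_=shot("side","side1")
A=cv2.resize(p[195:275,300:400],None,fx=4,fy=4,interpolation=cv2.INTER_CUBIC);B=cv2.resize(q[150:240,270:370],None,fx=4,fy=4,interpolation=cv2.INTER_CUBIC)
h=max(len(A),len(B)); f=lambda a:cv2.copyMakeBorder(a,0,h-len(a),0,0,0)
cv2.imwrite("pics/c4.png",np.hstack([f(A),f(B)]))
E
```

```text
t 1.68 pos [ 537.3 -186.9  129.6] yaw 9.21 tilt [-0.01   0.011 -1.   ] F [ 0.1 -0.5  0.3] T [-0.01 -0.05 -0.06] w 85.4
turn rad 0.0124
shift cm now [-0.672 -0.434  9.854]
shift cm after turn [-0.6   -0.306  9.863]
```

View pics/c4.png

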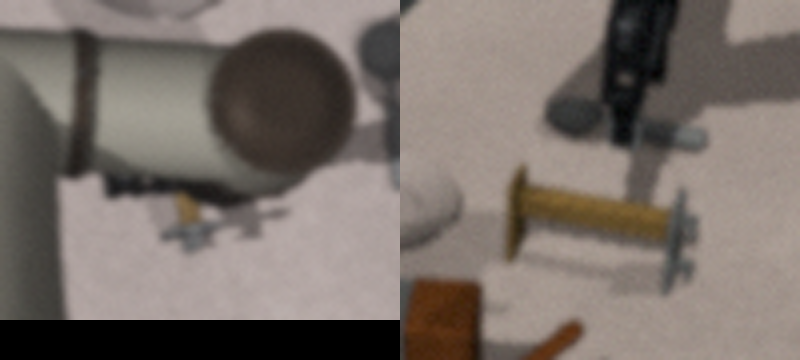

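send_rows --steps '[[[-0.6,-0.3,2.4,0.01,1],[0,0,2.4,0,1],[0,0,2.4,0,1],[0,0,1.8,0,1],[0,0,0.8,0,1],[0,0,0,0,1],[0,0,0,0,1]]]'

```text
clock: 2.37
position: [551.2, -193.7, 41.3]
ee_rot: [-0.072, 0.997, 0.003, 0.008]
contact_force: [-0.4, 0.3, -0.2]
gripper_width: 85.5
```

```bash
python3 -c "
from h import *
plan((543.7,-189,31),8.5)"
```

```text
t 2.37 pos [ 551.2 -193.7   41.3] yaw 8.30 tilt [ 0.016  0.007 -1.   ] F [-0.4  0.3 -0.2] T [-0.    0.02 -0.01] w 85.5
turn rad -0.0035
shift cm now [0.695 0.574 1.016]
shift cm after turn [0.676 0.58  1.025]
```

send_rows --steps '[[[0.35,0.3,0.4,0,1],[0.3,0.25,0.4,0,1],[0,0,0.3,0,1],[0,0,0,0,1],[0,0,0,0,1]]]'

```text
clock: 2.78
position: [546.5, -189.6, 34.7]
ee_rot: [-0.072, 0.997, 0.002, 0.013]
contact_force: [-0.3, 0.4, -0.9]
gripper_width: 85.2
```

```bash
python3 -c "
from h import *
plan((543.7,-189,31),8.5)"
```

```text
t 2.78 pos [ 546.5 -189.6   34.7] yaw 8.30 tilt [ 0.026  0.005 -1.   ] F [-0.3  0.4 -0.9] T [0.05 0.04 0.05] w 85.2
turn rad -0.0035
shift cm now [0.278 0.095 0.366]
shift cm after turn [0.268 0.096 0.373]
```

send_rows --steps '[[[0.25,0.1,0.4,0,1],[0,0,0,0,1],[0,0,0,0,1],[0,0,0,0,1],[0,0,0,0,1]]]'

```text
clock: 3.2
position: [544.3, -188.7, 31.0]
ee_rot: [-0.073, 0.997, 0.002, 0.014]
contact_force: [0.1, 0.7, 0.9]
gripper_width: 85.7
```

```bash
python3 -c "
from h import *
plan((543.7,-189,31),8.5);print(arm.read_state()['joints'])"
```

```text
t 3.20 pos [ 544.3 -188.7   31. ] yaw 8.34 tilt [ 0.027  0.005 -1.   ] F [0.1 0.7 0.9] T [0.01 0.06 0.02] w 85.7
turn rad -0.0028
shift cm now [ 0.065 -0.02  -0.003]
shift cm after turn [ 0.066 -0.02  -0.002]
[-0.05621528  0.51181347 -0.36208024 -0.01063074 -0.67015625 -1.36079839]
```

send_rows --steps '[[[0,0,0,0,0],[0,0,0,0,0],[0,0,0,0,0],[0,0,0,0,0],[0,0,0,0,0],[0,0,0,0,0],[0,0,0,0,0],[0,0,0,0,0]]]'

```text
clock: 3.87
position: [544.6, -188.8, 30.9]
ee_rot: [-0.073, 0.997, 0.002, 0.014]
contact_force: [0.2, -0.3, -0.5]
gripper_width: 14.8
```

send_rows --steps '[[[0,0,0,0,0],[0,0,-1,0,0],[0,0,-2,0,0],[0,0,-2.5,0,0],[0,0,-2.5,0,0],[0,0,-2.5,0,0],[0,0,-2.5,0,0],[0,0,-2.5,0,0],[0,0,-2,0,0],[0,0,0,0,0]]]'

```text
clock: 4.7
position: [534.6, -189.3, 213.4]
ee_rot: [-0.072, 0.997, 0.003, 0.007]
contact_force: [0.1, 0.5, -1.2]
gripper_width: 15.1
```

```bash
python3 -c "
from h import *
plan((543.7,-189,200),18.3);print(arm.read_state()['joints'])"
```

```text
t 4.70 pos [ 534.6 -189.3  213.4] yaw 8.21 tilt [ 0.013  0.007 -1.   ] F [ 0.1  0.5 -1.2] T [-0.01 -0.1  -0.03] w 15.1
turn rad -0.1760
shift cm now [-0.889 -0.112  1.353]
shift cm after turn [-0.876 -0.262  1.341]
[-0.0591052   0.29531891 -0.16837153 -0.00922526 -1.0943726  -1.36412007]
```

send_rows --steps '[[[0,0,0,-0.09,0],[0,0,0,-0.09,0],[-2.8,-0.9,0,0,0],[-2.8,-0.9,0,0,0],[-2.8,-0.9,0,0,0],[-1.0,2.8,0,0,0],[-1.1,3.4,0,0,0],[-1.1,3.4,0,0,0],[-1.1,3.4,0,0,0],[-1.1,3.4,0,0,0]]]'

```text
clock: 5.53
position: [616.0, -14.1, 205.3]
ee_rot: [-0.157, 0.988, 0.006, -0.003]
contact_force: [-0.0, -0.4, -1.6]
gripper_width: 15.0
```

```bash
python3 -c "
from h import *
plan((639.3,187.5,200),18.3)"
```

```text
t 5.53 pos [616.  -14.1 205.3] yaw 18.09 tilt [-0.008  0.012 -1.   ] F [-0.  -0.4 -1.6] T [ 0.01 -0.04  0.06] w 15.0
turn rad -0.0037
shift cm now [-8.475 18.43   0.747]
shift cm after turn [-8.542 18.407  0.53 ]
```

send_rows --steps '[[[-1.6,3.2,0,0,0],[-1.6,3.2,0,0,0],[-1.6,3.2,0,0,0],[-1.6,3.2,0,0,0],[-1.5,3.2,0,0,0],[-0.7,1.6,0,0,0],[0,0,0.5,0,0],[0,0,0,0,0]]]'

```text
clock: 6.2
position: [634.5, 196.1, 190.5]
ee_rot: [-0.16, 0.987, 0.007, -0.014]
contact_force: [-0.3, -0.2, -2.0]
gripper_width: 15.5
```

```bash
python3 - <<'E'
from h import *
plan((639.3,187.5,186),18.3)
p,d=shot("side","side2"); t,dt=shot("top","top2")
A=cv2.resize(p[170:330,210:330],None,fx=3.5,fy=3.5,interpolation=cv2.INTER_CUBIC);B=cv2.resize(t[180:280,190:290],None,fx=3.7,fy=3.7,interpolation=cv2.INTER_CUBIC)
h=560; f=lambda a:cv2.copyMakeBorder(a,0,h-len(a),0,0,0)
cv2.imwrite("pics/c5.png",np.hstack([f(A),f(B)]))
E
```

```text
t 6.20 pos [634.5 196.1 190.5] yaw 18.45 tilt [-0.029  0.009 -1.   ] F [-0.3 -0.2 -2. ] T [-0.08 -0.03 -0.  ] w 15.5
turn rad 0.0027
shift cm now [-0.194 -0.979  0.428]
shift cm after turn [-0.185 -0.971  0.45 ]
```

View pics/c5.png

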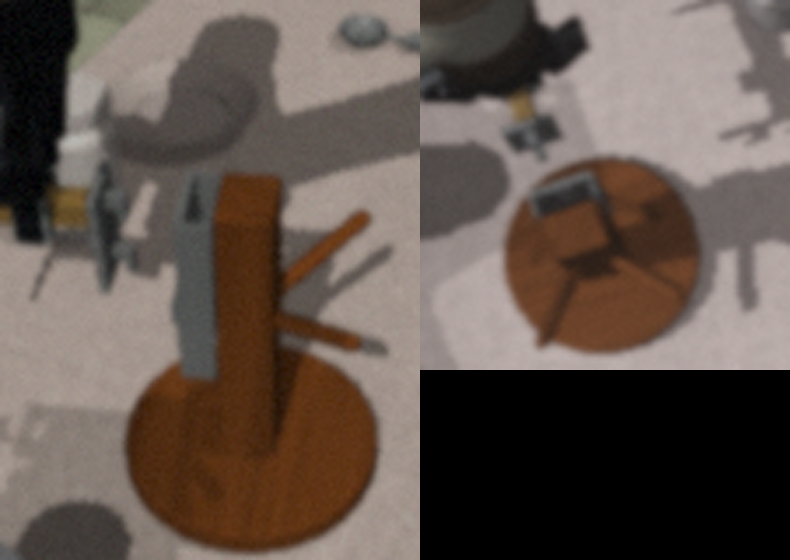

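```bash
cat > rel.py <<'E'
from h import *
import sys
tag=sys.argv[1]
C={"top":(519.8,145.6,18.3),"side":(518.6,149.7,18.6)}
def loc(n,P):
    x,y,a=C[n]; a=np.radians(a); e=np.array([np.cos(a),np.sin(a)]); E=np.array([-e[1],e[0]]); q=P[...,:2]-np.array([x,y])
    return np.stack([q@e,q@E,P[...,2]],-1)
for n in("side","top"):
    d=np.load(f"pics/{n}{tag}.npy"); L=loc(n,cloud(n,d)); s=(slice(170,330),slice(210,340)) if n=="side" else (slice(180,285),slice(190,290))
    L=L[s].reshape(-1,3); L=L[np.isfinite(L[:,2])]
    S=L[(L[:,0]>20)&(L[:,0]<44)&(L[:,2]>195)&(abs(L[:,1])<40)]
    print(n,"strip y",np.percentile(S[:,1],[1,99]).round(1),"x",np.percentile(S[:,0],[2,98]).round(1),"ztop",np.percentile(S[:,2],98).round(1))
    H=L[(L[:,0]>46)&(L[:,0]<130)&(L[:,2]>130)&(abs(L[:,1])<45)]
    for a in range(46,110,4):
        Q=H[(H[:,0]>=a)&(H[:,0]<a+4)&(H[:,2]<240)]
        if len(Q)>1: print("  x",a,len(Q),"y",np.percentile(Q[:,1],[2,98]).round(1),"z",np.percentile(Q[:,2],[2,98]).round(1))
E
python3 rel.py 2
```

```text
side strip y [-25.5  26.3] x [20.9 39.7] ztop 217.2
  x 66 26 y [ 5.  14.2] z [167.5 221.8]
  x 70 27 y [ 7.5 14.2] z [169.3 222.9]
  x 74 21 y [ 2.1 14.4] z [175.8 222.8]
  x 78 111 y [-7.9 28.7] z [162.5 222.6]
  x 82 105 y [-9.3 30.6] z [165.8 231.2]
  x 86 31 y [-6.4 28.8] z [190.6 232.1]
  x 90 9 y [ 3.9 18.2] z [203.4 220.5]
  x 94 19 y [ 4.  17.8] z [204.6 222. ]
  x 98 22 y [ 4.6 17.5] z [202.3 221. ]
  x 102 22 y [ 3.4 18.1] z [202.4 220.9]
  x 106 21 y [ 2.1 17.7] z [202.5 220.5]
top strip y [-25.   24.9] x [20.9 40.3] ztop 218.2
  x 66 8 y [ 6.9 13.3] z [161.4 211.3]
  x 70 11 y [ 5.3 12.9] z [177.5 220.7]
  x 74 5 y [ 6.2 12.7] z [186.5 221.9]
  x 78 42 y [-9.7 28.7] z [164.5 225.3]
  x 82 45 y [-10.2  28. ] z [193.8 233.1]
  x 86 17 y [-8.6 26.7] z [226.2 233.4]
  x 90 5 y [ 1.9 12.9] z [218.  221.9]
  x 94 9 y [ 1.5 16.1] z [215.3 221.4]
  x 98 9 y [ 1.7 16.4] z [202.8 222.2]
  x 102 9 y [ 1.9 16. ] z [214.8 224.3]
  x 106 9 y [ 1.5 16.8] z [206.7 221.3]
```

send_rows --steps '[[[0,-0.5,-0.5,0,0],[0,-0.5,-0.5,0,0],[0,0,-0.5,0,0],[0,0,-0.5,0,0],[0,0,-0.5,0,0],[0,0,-0.5,0,0],[0,0,-0.5,0,0],[0,0,-0.5,0,0],[0,0,0,0,0]]]'

```text
clock: 7.05
position: [640.9, 176.5, 239.3]
ee_rot: [-0.155, 0.988, 0.007, -0.011]
contact_force: [0.6, 0.6, -2.1]
gripper_width: 15.1
```

```bash
python3 -c "
from h import *
plan()"
```

```text
t 7.05 pos [640.9 176.5 239.3] yaw 17.85 tilt [-0.023  0.01  -1.   ] F [ 0.6  0.6 -2.1] T [-0.07 -0.02 -0.02] w 15.1
```

send_rows --steps '[[[0,0,4,0,0],[0,0,0,0,0],[0,0,0,0,0]]]'

```text
clock: 7.3
position: [641.1, 177.6, 202.0]
ee_rot: [-0.156, 0.988, 0.007, -0.008]
contact_force: [1.2, 0.1, 0.5]
gripper_width: 15.4
```

```bash
python3 -c "
from h import *
plan()"
```

```text
t 7.30 pos [641.1 177.6 202. ] yaw 17.92 tilt [-0.017  0.012 -1.   ] F [1.2 0.1 0.5] T [-0.03 -0.17  0.01] w 15.4
```

```bash
cat >> h.py <<'E'
def st():
    s=arm.read_state(); M=R.from_quat(s["ee_rot"]).as_matrix(); p=s["position"]; a=np.radians(18.4); e=np.array([np.cos(a),np.sin(a)]);E=np.array([-e[1],e[0]])
    q=p[:2]-np.array([519.2,147.7]); f=s["contact_force"]
    print("t %.2f u %.1f v %.1f z %.1f yaw %.2f pitch %.3f roll %.3f | Fu %.1f Fv %.1f Fz %.1f T %s w %.1f"%(s["clock"],q@e,q@E,p[2],np.degrees(np.arctan2(-M[1,0],-M[0,0])),M[:2,2]@e-.027,M[:2,2]@E-.001,f[:2]@e,f[:2]@E,f[2],s["wrist_torque"].round(2),s["gripper_width"]))
E
python3 -c "
from h import *
st()"
```

```text
t 7.30 u 125.1 v -10.1 z 202.0 yaw 17.92 pitch -0.040 roll 0.016 | Fu 1.2 Fv -0.3 Fz 0.5 T [-0.03 -0.17  0.01] w 15.4
```

send_rows --steps '[[[0,0.5,-0.5,0,0],[0,0,-0.5,0,0],[0,0,-0.5,0,0],[0,0,-0.5,0,0],[0,0,-0.5,0,0],[0,0,-0.5,0,0],[0,0,0,0,0],[0,0,4,0,0],[0,0,0,0,0],[0,0,0,0,0]]]'

```text
clock: 8.13
position: [644.9, 184.9, 207.7]
ee_rot: [-0.157, 0.988, 0.008, 0.002]
contact_force: [1.4, 0.7, 0.9]
gripper_width: 15.2
```

```bash
python3 -c "
from h import *
st()"
```

```text
t 8.13 u 131.0 v -4.4 z 207.7 yaw 18.06 pitch -0.019 roll 0.015 | Fu 1.6 Fv 0.2 Fz 0.9 T [-0.06 -0.15 -0.08] w 15.2
```

send_rows --steps '[[[0.5,0.3,0.8,-0.007,0],[0.6,0,0.8,0,0],[0.6,0,0.5,0,0],[0.3,0,0,0,0],[0,0,0,0,0],[0,0,0,0,0]]]'

```text
clock: 8.63
position: [624.7, 182.0, 189.7]
ee_rot: [-0.161, 0.987, 0.009, 0.006]
contact_force: [-0.6, 0.0, -1.7]
gripper_width: 14.7
```

```bash
python3 -c "
from h import *
st()
shot('side','side3');shot('top','top3')"; python3 rel.py 3
```

```text
t 8.63 u 110.9 v -0.8 z 189.7 yaw 18.54 pitch -0.013 roll 0.015 | Fu -0.5 Fv 0.2 Fz -1.7 T [-0.05 -0.01  0.03] w 14.7
side strip y [-25.7  25.8] x [21.  39.6] ztop 217.4
  x 46 2 y [3.9 7.2] z [139.1 139.4]
  x 54 37 y [-5.7  4. ] z [162.3 220.6]
  x 58 27 y [-5.2  4. ] z [166.3 220.6]
  x 62 18 y [-4.5  3.8] z [173.3 219.9]
  x 66 149 y [-19.3  19.5] z [161.8 229. ]
  x 70 60 y [-18.1  19.7] z [164.5 229.5]
  x 74 6 y [-2.7  6.5] z [199.1 218.8]
  x 78 23 y [-6.6  7.4] z [200.9 218.7]
  x 82 20 y [-6.3  8.2] z [201.1 218.9]
  x 86 21 y [-5.9  7.1] z [202.9 218.3]
  x 90 23 y [-7.1  6.7] z [200. 219.]
  x 94 35 y [-39.   23.5] z [199.9 238.9]
  x 98 76 y [-31.5  35.3] z [194.  239.5]
  x 102 40 y [-13.3  35.8] z [190.5 236.8]
  x 106 16 y [17.1 35.6] z [196.  238.7]
top strip y [-25.   24.8] x [22.2 39.9] ztop 220.6
  x 54 11 y [-4.8  2.6] z [162.4 224.3]
  x 58 8 y [-3.6  2.9] z [175.3 221. ]
  x 62 5 y [-4.6  2.3] z [183.8 221.9]
  x 66 69 y [-20.   18.2] z [160.2 231.2]
  x 70 20 y [-19.9  17.1] z [203.5 231.8]
  x 74 6 y [-7.4  6.8] z [214.7 222. ]
  x 78 8 y [-8.3  6. ] z [215.2 220. ]
  x 82 9 y [-8.7  6.8] z [209.4 221.9]
  x 86 8 y [-7.9  6.2] z [212.8 219.8]
  x 90 7 y [-6.6  5. ] z [215.  220.9]
  x 94 3 y [-33.1  -7.4] z [205.3 238.5]
  x 98 5 y [-39.3 -13.2] z [204.  239.1]
  x 102 3 y [-26.6 -19.4] z [194.6 233.8]
```

send_rows --steps '[[[0.3,0.05,0.3,0,0],[0.3,0,0.3,0,0],[0.2,0,0.1,0,0],[0,0,0,0,0],[0,0,0,0,0]]]'

```text
clock: 9.15
position: [617.3, 180.2, 182.7]
ee_rot: [-0.161, 0.987, 0.009, 0.007]
contact_force: [0.1, 0.4, -2.4]
gripper_width: 15.4
```

```bash
python3 -c "
from h import *
st()"
```

```text
t 9.15 u 103.4 v -0.2 z 182.7 yaw 18.52 pitch -0.011 roll 0.015 | Fu 0.2 Fv 0.4 Fz -2.4 T [-0.03  0.03 -0.  ] w 15.4
```

send_rows --steps '[[[0.2,0,0,0,0],[0.2,0,0,0,0],[0.1,0,0,0,0],[0.1,0,0,0,0],[0.1,0,0,0,0]]]'

```text
clock: 9.57
position: [610.8, 178.0, 182.7]
ee_rot: [-0.161, 0.987, 0.009, 0.007]
contact_force: [1.7, 0.1, -1.7]
gripper_width: 15.0
```

```bash
python3 -c "
from h import *
st()"
```

```text
t 9.57 u 96.5 v -0.2 z 182.7 yaw 18.53 pitch -0.009 roll 0.015 | Fu 1.7 Fv -0.4 Fz -1.7 T [ 0.06 -0.5   0.01] w 15.0
```

send_rows --steps '[[[0.1,0,0,0,0],[0.1,0,0,0,0],[0.1,0,0,0,0]]]'

```text
clock: 9.82
position: [610.6, 178.1, 183.8]
ee_rot: [-0.161, 0.987, 0.01, 0.011]
contact_force: [4.0, 0.5, -3.0]
gripper_width: 14.8
```

```bash
python3 -c "
from h import *
st()"
```

```text
t 9.82 u 96.3 v 0.0 z 183.8 yaw 18.57 pitch -0.001 roll 0.015 | Fu 3.9 Fv -0.8 Fz -3.0 T [ 0.25 -0.99  0.03] w 14.8
```

send_rows --steps '[[[0.1,0,0.15,0,0],[0.1,0,0.15,0,0],[0.1,0,0.15,0,0]]]'

```text
clock: 10.07
position: [610.6, 178.4, 181.5]
ee_rot: [-0.162, 0.987, 0.011, 0.016]
contact_force: [4.6, 0.9, -0.5]
gripper_width: 15.0
```

```bash
python3 -c "
from h import *
st()"
```

```text
t 10.07 u 96.4 v 0.3 z 181.5 yaw 18.62 pitch 0.007 roll 0.015 | Fu 4.7 Fv -0.6 Fz -0.5 T [ 0.34 -0.95 -0.04] w 15.0
```

send_rows --steps '[[[0.06,0,0.15,0,0],[0.06,0,0.15,0,0],[0.06,0,0.1,0,0]]]'

```text
clock: 10.32
position: [610.4, 178.7, 178.5]
ee_rot: [-0.162, 0.987, 0.011, 0.018]
contact_force: [4.0, 1.8, 0.6]
gripper_width: 15.4
```

```bash
python3 -c "
from h import *
st()"
```

```text
t 10.32 u 96.4 v 0.6 z 178.5 yaw 18.65 pitch 0.012 roll 0.016 | Fu 4.4 Fv 0.5 Fz 0.6 T [ 0.3  -1.02  0.01] w 15.4
```

send_rows --steps '[[[0.06,0,0.15,0,0],[0.06,0,0.1,0,0],[0.06,0,0.1,0,0]]]'

```text
clock: 10.57
position: [605.0, 176.6, 172.5]
ee_rot: [-0.162, 0.987, 0.01, 0.013]
contact_force: [2.8, 0.6, 3.8]
gripper_width: 15.3
```

```bash
python3 -c "
from h import *
st()"
```

```text
t 10.57 u 90.6 v 0.4 z 172.5 yaw 18.59 pitch 0.002 roll 0.015 | Fu 2.9 Fv -0.3 Fz 3.8 T [ 0.09 -0.16 -0.06] w 15.3
```

send_rows --steps '[[[0,0,-0.12,0,0],[0.1,0,-0.05,0,0],[0.1,0,0,0,0]]]'

```text
clock: 10.82
position: [600.2, 174.6, 172.4]
ee_rot: [-0.161, 0.987, 0.009, 0.009]
contact_force: [0.4, -0.5, -1.9]
gripper_width: 15.2
```

```bash
python3 -c "
from h import *
st()"
```

```text
t 10.82 u 85.3 v -0.0 z 172.4 yaw 18.55 pitch -0.006 roll 0.015 | Fu 0.2 Fv -0.6 Fz -1.9 T [-0.13  0.08 -0.  ] w 15.2
```

send_rows --steps '[[[0.08,0,0,0,0],[0.08,0,0,0,0],[0.08,0,0,0,0]]]'

```text
clock: 11.07
position: [599.0, 174.3, 172.3]
ee_rot: [-0.162, 0.987, 0.01, 0.011]
contact_force: [2.0, 1.1, -2.2]
gripper_width: 15.3
```

```bash
python3 -c "
from h import *
st();shot('side','side4');shot('top','top4')"; python3 rel.py 4 | grep -v "x 9\|x 1"
```

```text
t 11.07 u 84.1 v 0.1 z 172.3 yaw 18.59 pitch -0.002 roll 0.015 | Fu 2.3 Fv 0.4 Fz -2.2 T [ 0.11 -0.9   0.08] w 15.3
side strip y [-25.3  25.4] x [21.  43.5] ztop 310.3
  x 46 9 y [-9.9 17.8] z [180.8 208.9]
  x 50 19 y [-5.4  9.1] z [183.9 202. ]
  x 54 22 y [-5.2  8. ] z [183.9 201.7]
  x 58 20 y [-3.4  8.4] z [182.6 201.5]
  x 62 27 y [-15.  14.] z [181.7 237.9]
  x 66 42 y [-34.9  36.5] z [184.2 239.6]
  x 70 97 y [-21.5  43.4] z [180.5 237.6]
  x 74 36 y [ 2.7 38.2] z [171.8 238.9]
  x 78 23 y [13.5 38.2] z [172.7 225.4]
  x 82 29 y [ 4.1 38.8] z [172.9 226.6]
  x 86 25 y [15.4 38.1] z [175.5 226.7]
top strip y [-30.   38.9] x [27.8 43.7] ztop 522.5
  x 46 7 y [-13.5  16.9] z [199.1 208.9]
  x 50 9 y [-7.7  5. ] z [189.4 203.2]
  x 54 8 y [-7.5  7.5] z [192.9 201.1]
  x 58 9 y [-7.7  5.2] z [190.1 203.3]
  x 66 3 y [-32.6  40.5] z [224.1 235.8]
  x 70 12 y [-40.8  42.4] z [220.1 237.9]
  x 74 2 y [-35.4 -32. ] z [226.2 227.5]
  x 78 2 y [-40.2 -33. ] z [228.9 239.4]
```

send_rows --steps '[[[0.03,0,0.1,0,0],[0.03,0,0.1,0,0],[0.03,0,0.1,0,0]]]'

```text
clock: 11.42
position: [599.2, 174.4, 171.8]
ee_rot: [-0.162, 0.987, 0.01, 0.013]
contact_force: [0.6, 0.1, 3.4]
gripper_width: 15.3
```

```bash
python3 -c "
from h import *
st()"
```

```text
t 11.42 u 84.4 v 0.1 z 171.8 yaw 18.62 pitch 0.001 roll 0.015 | Fu 0.6 Fv -0.1 Fz 3.4 T [ 0.04 -0.   -0.04] w 15.3
```

send_rows --steps '[[[0.02,0,0.1,0,0],[0.02,0,0.1,0,0],[0.02,0,0.1,0,0]]]'

```text
clock: 11.67
position: [599.2, 174.5, 171.3]
ee_rot: [-0.162, 0.987, 0.01, 0.014]
contact_force: [0.5, 0.6, 4.1]
gripper_width: 15.0
```

```bash
python3 -c "
from h import *
st()"
```

```text
t 11.67 u 84.3 v 0.1 z 171.3 yaw 18.65 pitch 0.004 roll 0.014 | Fu 0.7 Fv 0.5 Fz 4.1 T [ 0.15  0.03 -0.  ] w 15.0
```

send_rows --steps '[[[0.02,0,0.2,0,0],[0.02,0,0.2,0,0],[0.02,0,0.2,0,0]]]'

```text
clock: 11.92
position: [599.1, 174.5, 166.3]
ee_rot: [-0.162, 0.987, 0.01, 0.015]
contact_force: [0.1, 0.2, 4.8]
gripper_width: 15.1
```

```bash
python3 -c "
from h import *
st()"
```

```text
t 11.92 u 84.3 v 0.2 z 166.3 yaw 18.67 pitch 0.006 roll 0.014 | Fu 0.2 Fv 0.2 Fz 4.8 T [ 0.06  0.04 -0.03] w 15.1
```

send_rows --steps '[[[0.02,0,0.15,0,0],[0.02,0,0.15,0,0]]]'

```text
clock: 12.08
position: [599.4, 174.6, 163.6]
ee_rot: [-0.163, 0.987, 0.01, 0.016]
contact_force: [-0.1, 1.1, 12.0]
gripper_width: 15.0
```

```bash
python3 -c "
from h import *
st()"
```

```text
t 12.08 u 84.6 v 0.2 z 163.6 yaw 18.70 pitch 0.007 roll 0.014 | Fu 0.3 Fv 1.1 Fz 12.0 T [ 0.1   0.71 -0.05] w 15.0
```

send_rows --steps '[[[0.02,0,0.15,0,0],[0.02,0,0.15,0,0]]]'

```text
clock: 12.25
position: [599.5, 174.6, 163.5]
ee_rot: [-0.163, 0.986, 0.009, 0.017]
contact_force: [-2.0, 0.9, 11.4]
gripper_width: 14.7
```

```bash
python3 -c "
from h import *
st()"
```

```text
t 12.25 u 84.7 v 0.2 z 163.5 yaw 18.75 pitch 0.009 roll 0.012 | Fu -1.6 Fv 1.5 Fz 11.4 T [ 0.12  1.17 -0.03] w 14.7
```

send_rows --steps '[[[0,0,-0.03,0,0],[0,0,0,0,0.4],[0,0,0,0,0.5],[0,0,0,0,0.7],[0,0,0,0,0.7],[0,0,0,0,0.7],[0,0,0,0,0.7]]]'

```text
clock: 12.83
position: [595.3, 172.9, 158.1]
ee_rot: [-0.162, 0.987, 0.009, 0.01]
contact_force: [0.6, -0.1, -0.2]
gripper_width: 59.8
```

```bash
python3 -c "
from h import *
st();p,_=shot('side','side5');shot('top','top5')
cv2.imwrite('pics/c6.png',cv2.resize(p[190:310,200:320],None,fx=4.5,fy=4.5,interpolation=cv2.INTER_CUBIC))"; python3 rel.py 5 | sed -n 1,8p
```

```text
t 12.83 u 80.2 v -0.1 z 158.1 yaw 18.63 pitch -0.004 roll 0.013 | Fu 0.5 Fv -0.3 Fz -0.2 T [-0.06  0.06  0.  ] w 59.8
side strip y [-25.6  26. ] x [21.1 43.4] ztop 290.3
  x 46 36 y [-15.8  20.6] z [155.2 203.3]
  x 50 12 y [-6.   8.4] z [173.2 191.2]
  x 54 23 y [-6.   8.6] z [171.6 192.7]
  x 58 47 y [-30.   31.7] z [173.  239.5]
  x 62 49 y [-26.8  37. ] z [175.3 239.5]
  x 66 100 y [-36.5  40.5] z [172.1 233.2]
  x 70 76 y [-34.2  43.6] z [166.6 234.6]
```

View pics/c6.png

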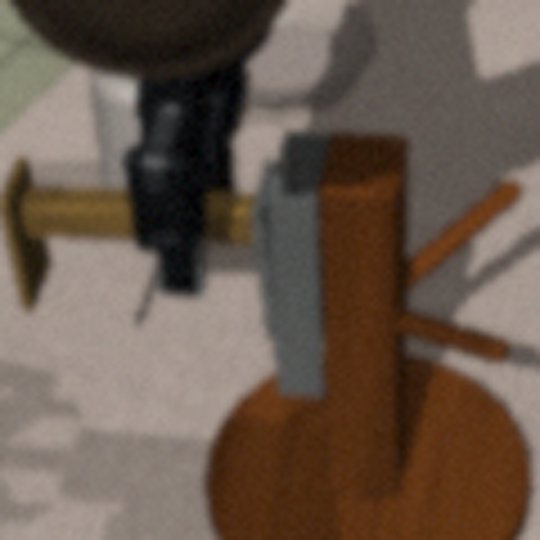

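send_rows --steps '[[[0,0,-0.5,0,0.7],[0,0,-1,0,0.7],[0,0,-2,0,0.7],[0,0,-2.5,0,0.7],[0,0,-2.5,0,0.7],[-0.5,0,-2.5,0,0.7],[0,0,0,0,0.7],[0,0,0,0,0.7],[0,0,0,0,0.7]]]'

```text
clock: 13.68
position: [598.6, 171.8, 280.0]
ee_rot: [-0.162, 0.987, 0.009, 0.013]
contact_force: [0.3, 0.3, -0.1]
gripper_width: 59.9
```

```bash
python3 -c "
from h import *
st();p,_=shot('side','side6');t,_=shot('top','top6')
cv2.imwrite('pics/c7.png',np.hstack([cv2.resize(p[190:310,200:300],None,fx=4,fy=4,interpolation=cv2.INTER_CUBIC),cv2.resize(t[150:270,190:290],None,fx=4,fy=4,interpolation=cv2.INTER_CUBIC)]))"; python3 rel.py 6 
```

```text
t 13.68 u 83.0 v -2.2 z 280.0 yaw 18.64 pitch 0.001 roll 0.012 | Fu 0.4 Fv 0.2 Fz -0.1 T [-0.05  0.06  0.04] w 59.9
side strip y [-26.2  26. ] x [21.1 40.4] ztop 217.5
  x 46 35 y [-16.3  20.8] z [155.1 203.1]
  x 50 11 y [-4.5  9. ] z [172.  192.5]
  x 54 24 y [-6.9  8.9] z [172.2 193.3]
  x 58 24 y [-5.4  8.7] z [171.7 192.9]
  x 62 21 y [-6.6  9.2] z [174.3 192.1]
  x 66 22 y [-4.8  9.6] z [173.7 191.9]
  x 70 21 y [-6.1  9.2] z [174.2 191.2]
  x 74 18 y [-4.6  8.7] z [174.3 192.1]
  x 78 20 y [-2.8  8.5] z [171.9 191.4]
  x 82 21 y [-5.9  8.8] z [172.4 191.2]
  x 86 22 y [-4.6  9.3] z [172.  190.8]
  x 90 20 y [-5.4  9.6] z [171.8 190. ]
  x 94 22 y [-5.8  9.1] z [171.8 190.3]
  x 98 17 y [-1.5  8.4] z [172.  191.1]
  x 102 22 y [-6.7  8.9] z [170.5 190.3]
  x 106 23 y [-6.4  9.8] z [171.  190.8]
top strip y [-33.8  32.5] x [26.3 43.7] ztop 631.4
  x 46 18 y [-17.4  17.5] z [197.  205.1]
  x 50 6 y [-5.1  5.9] z [185.5 196.1]
  x 54 7 y [-7.   7.9] z [186.6 195. ]
  x 58 9 y [-7.3  6.7] z [186.2 195.2]
  x 62 7 y [-5.5  6.2] z [185.7 191.9]
  x 66 10 y [-6.8  8.1] z [187.  195.1]
  x 70 6 y [-6.5  6.1] z [177.6 191.4]
  x 74 11 y [-6.7  8.5] z [183.7 191.8]
  x 78 8 y [-6.9  6.3] z [181.7 193. ]
  x 82 8 y [-6.9  8. ] z [185.8 194.2]
  x 86 2 y [-4.8 -1.3] z [187.9 188.6]
```

View pics/c7.png

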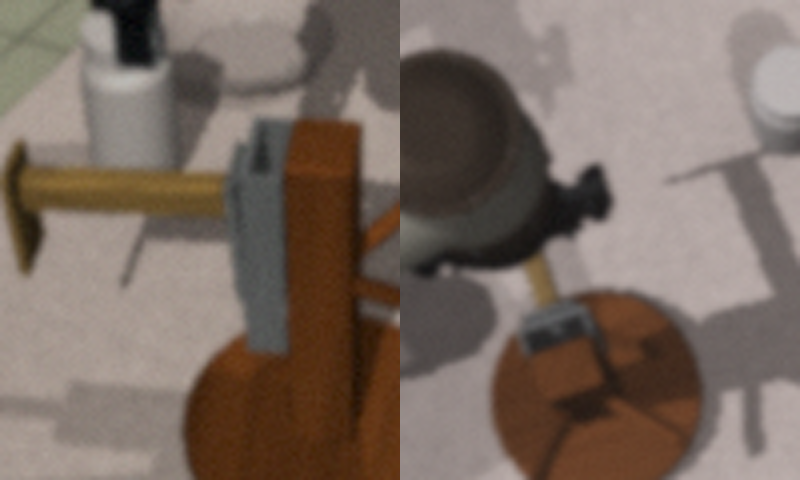

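```bash
sed -i 's/^for n in("side","top"):/for n in(("side","top") if __name__=="__main__" else ()):/' rel.py; python3 - <<'E'
import sys; sys.argv=["x","6"]
from rel import *
for t in("0","6"):
    L=loc("side",cloud("side",np.load(f"pics/side{t}.npy")))[170:330,210:340].reshape(-1,3)
    Q=L[(L[:,0]>42.5)&(L[:,0]<52)&(L[:,2]>95)&(L[:,2]<145)&(abs(L[:,1])<24)]; print(t,Q[np.argsort(Q[:,2])].round(0).tolist()[:14])
E
```

```text
0 [[43.0, 14.0, 126.0], [46.0, 12.0, 126.0], [45.0, 13.0, 130.0], [43.0, 16.0, 130.0], [45.0, 13.0, 133.0], [43.0, 14.0, 134.0], [43.0, 14.0, 137.0], [45.0, 14.0, 137.0], [43.0, 12.0, 138.0], [44.0, 4.0, 140.0], [45.0, 14.0, 140.0], [46.0, 5.0, 140.0], [45.0, 11.0, 141.0], [44.0, 8.0, 141.0]]
6 [[46.0, 12.0, 117.0], [44.0, 12.0, 117.0], [44.0, 12.0, 121.0], [46.0, 13.0, 121.0], [46.0, 13.0, 124.0], [43.0, 16.0, 127.0], [44.0, 19.0, 133.0], [44.0, 19.0, 136.0], [44.0, 18.0, 138.0], [46.0, 18.0, 141.0], [43.0, 21.0, 144.0], [46.0, 19.0, 145.0]]
```

The slide's bottom has moved from about 126 mm to 117 mm, roughly the 8 mm expected. I'm handing the job in.

```bash
python3 -c "
from bench import job; print(job.job_done())"
```

```text
the job is handed in; nothing more can be done
None
```

The hanger arm is hung on the strip and released, and I handed the job in at about 14 s. No verdict was reported.

**What I did:** I gripped the bar and lined it up with the strip from both cameras. I pressed the tabs on lightly (about 4 N) above the slots and slid down until they dropped in. I then pushed the plate flush with the slide still up and pressed down. The slide began to move at about 6 N, and the hanger stopped firmly after about 8 mm. The highest force I read was about 12 N. Then I opened the fingers and lifted clear.

**Last checks:**
- **Position:** the plate sits flush on the strip, within about 2 mm of the centre line. The bar is about 182 mm up, which puts the plate's middle at about 167 mm.
- **Tilt:** the bar slopes by about 0.03 rad, against a limit of 0.13.
- **Lock slide:** its lower end went from about 126 mm to 117 mm in the side camera. That is 8 to 9 mm at roughly 4 mm resolution, and it agrees with the 8.0 mm the tool travelled.
- **Clear of everything:** the gripper ended about 90 mm above the bar, with no contact force.

**Less certain:**
- The tool's tilt drifted by up to 0.05 rad while moving. I brought it back below 0.02 rad before making contact.
- After letting go, the open gripper sank about 5 mm before I lifted it. The forces I read after the sink and after the lift were near zero.
- I did not measure the jar, shaker, saucer or spoon at the end, but nothing was moved near them.

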